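# Find the hand of a cask's bung cap and hold it lifted off

## Robot

A 6-joint arm with a two-finger parallel gripper is mounted at the origin on the work surface. World frame = base frame: x ahead of the robot, y to its left, z up, the work surface at z = 0. Lengths are in m, angles in rad, forces in N, time in s.
With the tool pointing down it reaches from about 0.35 to 0.875 m from the base axis. Payload 15.5 kg.
Tool frame: the origin (TCP) lies at the very end of the fingers, on their centre line; the grasp point (between the pads) lies 19 mm behind it; z points along the fingers, y is the line along which they close (so a half turn about z gives the same grasp; the last joint's range is limited). The gripper opens to 85 mm and grips with 20 to 120 N. Pads are 22 mm wide; open, the fingers measure 114 mm over their backs; the gripper's body (76 mm by 85 mm) begins 54 mm behind the grasp point. The pads swing forward as they close: fully open they stand 13 mm farther back than shut.
Start: joints at [-1.337, 0.494, 1.345, -0, 1.302, -0.096], TCP at [0.202, -0.591, 0.231] pointing down, gripper open.
Joint ranges: [-2.91, 2.91], [-0.82, 2.16], [0.22, 2.67], [-1.22, 4.37], [0.12, 2.79], [-3.08, 3.08]. Speed limits (rad/s): [1.89, 1.89, 2.57, 3.01, 3.01, 3.01].

## Interface

Orientations are given as [roll, pitch, yaw] about the fixed x, y, z axes, in that order (R = Rz(yaw) Ry(pitch) Rx(roll)).
In Python, from station import sensors, get_image, sign_off gives the robot as it stands. The module is installed in compiled form; this text tells all that it offers.
- The arm moves only by the tool jog_arm, never from a script. Its argument "moves" is one flat list of numbers, 7 for each row, row after row: the shift along the world's x, y, z as a fraction of full scale, then the turn, a rotation vector about the world's x, y, z as a fraction of full scale, then the opening, from -1 (shut) to 1 (fully open). A call has 1 to 8 rows; each row is the pose to reach, as a shift and turn from the pose commanded when the call began; what a row does not reach only later rows make up. Full scale, the value 1, is 0.4 m for a shift and 30 degrees for a turn. A row lasts 1/8 s, in which the tool goes at most 62.5 mm and 10.7 degrees, less where a joint would pass 70% of its speed; a pose out of reach is approached as far as the arm can. A call with a number of a shift or a turn outside -1 to 1 is refused whole. A call with a gripper value outside its range is refused whole. The fingers move at their own pace and stop on an object; "force" is the grip in N (left out, the last holds). Time passes only in rows, so rows that repeat a pose let the fingers close. It gives the time, the measured TCP pose, the force, the opening and the grip force at its end, in the units of the state.
- sensors.get_state(): the state, without advancing time (a new reading comes with each control period).
- get_image(name): name is "scene" or "top" or "wrist"; returns a dict with "pixels" (400x640x3 uint8, blue, green, red), "range_z" (400x640 float32, m along the optical axis (not along the pixel's ray), 0 where there is no reading), "mtx" (3x3 intrinsics, pixels), "k1" (the pictures are not rectified: a ray, as slopes to the right and down, at radius r is drawn at 1 + k1 r^2 times it, then the intrinsics apply), "extrinsics" (4x4, takes a point from camera to world coordinates). Camera axes: x right, y down, z forward; pixel columns grow to the right and rows downward; lengths in m; the calibration is good to about 2 mm. A picture is of the moment at which its call begins.
- sign_off(): hands the job in; it is judged then, once.
The state is a dict: "time_s": time; "joint_pos": joint angles; "qd": joint speeds; "joint_efforts": joint torques, N m; "ee_pos": TCP position; "eef_rot": TCP orientation; "contact_force": force on the tool from outside, world axes, zero at the start; "wrist_torque": the same for the moment, N m; "finger_gap": finger opening in m; "grip_force": force on a finger pad.
Only numpy, scipy, OpenCV 4.12 (cv2) and the standard library are available. Lean on these libraries where they do the work, as an engineer would, in place of code of your own. Each camera call takes 0.05 s, during which the arm holds its last target. There are 200 camera calls.

## Task

The brass bung cap on top of the little oak cask has to come off for topping up, but nobody remembers whether it loosens to the left or to the right: feel gently which way it turns, turn it that way until it stops and lets go, and lift it straight off. Finish while still holding the cap in the gripper, level and still, about a hand's breadth (8 to 10 cm) straight above its bung hole so that the drips fall back in; do not let go or put it down, and leave the steel drum, the glass, the candlestick, the bottle and the mallet alone.

Things in the scene. Friction and masses are not known exactly. Their poses are not given: they have to be found in the camera images.
- cap: The loose brass bung cap on the oak cask, 130 to 250 g: a round fluted head, 48 mm across, 32 mm high, to be gripped across from above at any yaw. Origin: centre of the head's underside, which rests on the boss's mouth; z up along its axis. Hidden below are a 14 mm stem and a cross bar. Untouched, only its weight and friction resist turning. Stops are firm at 0.3 N m: no need to force them.
- cap_bar (a point): Centre of the cap's hidden cross bar, 10 mm below the cap's origin; the bar lies along the cap's own x, 38 mm long, 9 mm wide, 6 mm thick, its underside 13 mm below the cap's origin. While locked under the boss's rim the cap can be pulled up only 2 mm and then holds firm; once freed, the bar is out of the boss when the cap is 15 mm up.
- boss_lock (a point): Centre of the hidden twin-lug lock, 10 mm below the mouth. Its hand is left or right, differs from run to run and cannot be seen. Wrong way, the cap meets a firm stop after about 10 to 20 degrees. Right way, it turns easily for 55 to 67 degrees from its start to a firm stop; there, or up to 7 degrees before it, the cap lifts straight off.
- boss: The fixed round steel boss (the bung hole) on top of the oak cask, 72 mm across outside, its mouth 193 mm above the table and standing about 18 mm proud of the cask. Origin: centre of the mouth, on the cap's axis, z up.
- cask: The fixed small oak cask, lying, 160 mm in diameter and 250 mm long along its own y axis, in a cradle 150 mm wide. Origin: the same point as the boss's origin, at the centre of the mouth on its top, 193 mm above the table.
- drum: A fixed upright steel wine drum, 166 mm in diameter, with a look-alike boss and closed brass cap that stay as they are; a small tap stands out 50 mm at its foot. Origin: on its axis at the boss's mouth, 193 mm above the table; the cap's top is at 225 mm.
- glass: A loose wine glass, upright, 195 mm high, 80 mm across. Origin: centre of the foot, on the table.
- candlestick: A loose dark iron candlestick with a candle stub, 116 mm high, 80 mm across the foot. Origin: centre of the foot, on the table.
- wine: A loose full green wine bottle, upright, 290 mm high, 74 mm in diameter. Origin: centre of the base, on the table.
- mallet: A loose wooden bung mallet lying on the table, under 60 mm high. Origin: middle of its underside, handle towards its own -x.
Things that resemble listed ones, but are neither listed nor needed, are in the scene too. Several things have the shape of the cap; the one meant has the colours described above.

How it is judged:
On the way:
1. the cap has been turned more than 40 degrees from its start (angle between the x axis of cap and the x axis of boss, either way round above 0.7 rad), for 0.1 s.
At the end, for the whole second after the job is handed in: The cap is off and held by the fingers alone, its underside 50 to 140 mm above the boss's mouth and within 35 mm of its axis sideways, within 15 degrees of level, at rest (z of cap in the frame of boss between 0.05 and 0.14 m and horizontal distance between cap and boss below 0.035 m and angle between cap's own z axis and vertical below 0.26 rad and contact force between cap and the fingers above 0.5 N and contact force between cap and boss below 0.1 N and contact force between cap and cask below 0.1 N and linear speed of cap below 0.03 m/s and angular speed of cap below 0.3 rad/s); the arm keeps its last pose, push and grip.
It fails at once if the glass is shifted by more than 30 mm or tipped (distance of glass from where it was at the start of the episode above 0.03 m or angle between glass's own z axis and vertical above 0.4 rad).
It fails at once if the candlestick is shifted by more than 30 mm or tipped (distance of candlestick from where it was at the start of the episode above 0.03 m or angle between candlestick's own z axis and vertical above 0.4 rad).
It fails at once if the bottle is shifted by more than 30 mm or tipped (distance of wine from where it was at the start of the episode above 0.03 m or angle between wine's own z axis and vertical above 0.4 rad).
It fails at once if the mallet is shifted by more than 30 mm (distance of mallet from where it was at the start of the episode above 0.03 m).
It fails at once if the drum is pushed with more than 5 N (contact force between drum and the arm above 5 N or contact force between drum and the fingers above 5 N).
It also fails if it takes over 51 s, if anything falls off the work surface, if the arm or the gripper's body presses on something with over 40 N, if the wrist force passes 120 N, or if a joint passes its speed limit or range.

## Working session

There is one attempt and no reset: what is moved stays moved. The work goes in short steps, Python scripts to look and compute and a tool call to move; the robot and the scene stay as the last step left them, time stands still between calls to the robot, and variables do not carry over. Pictures are saved under pics/ and viewed, at most 10 in all, crops included, and the job is handed in when it is done.

Besides the shell and the picture viewer there is one more tool, called after "Call:" as name(argument=value, ...) on one line, values as JSON. jog_arm: Moves the arm, as the interface text tells. Its arguments: {"type":"object","properties":{"moves":{"type":"array","items":{"type":"number","minimum":-1,"maximum":1}},"force":{"type":"number"}},"required":["moves"]}

```bash
mkdir -p pics; cat > h.py <<'E'
import numpy as np, cv2
from station import sensors, get_image, sign_off
def pts(im):
    K=np.array(im["mtx"]);h,w=im["range_z"].shape
    u,v=np.meshgrid(np.arange(w),np.arange(h))
    p=cv2.undistortPoints(np.stack([u,v],-1).reshape(-1,1,2).astype(np.float64),K,np.array([im["k1"],0,0,0,0.])).reshape(h,w,2)
    z=im["range_z"][...,None]
    c=np.concatenate([p*z,z],-1);E=np.array(im["extrinsics"])
    return c@E[:3,:3].T+E[:3,3]
E
python3 - <<'E'
from h import *
for n in("top","scene"):
    im=get_image(n);cv2.imwrite(f"pics/{n}0.png",im["pixels"]);np.savez(f"{n}0.npz",**im)
    print(n,np.round(im["extrinsics"],3).tolist(),im["k1"])
s=sensors.get_state();print(s)
E
```

```text
top [[0.025, -0.982, 0.188, 0.285], [-1.0, -0.025, 0.001, -0.0], [0.004, -0.188, -0.982, 1.569], [0.0, 0.0, 0.0, 1.0]] 0.009098491584081849
scene [[-0.875, 0.331, -0.352, 0.978], [0.483, 0.569, -0.666, 0.787], [-0.02, -0.753, -0.658, 0.908], [0.0, 0.0, 0.0, 1.0]] -0.13157031743862135
{'time_s': 0.1, 'joint_pos': array([-1.33652044e+00,  4.94115970e-01,  1.34608635e+00,  1.09231238e-05,
        1.30248073e+00, -9.55463961e-02]), 'qd': array([ 0.00171458, -0.00174451, -0.00019279,  0.00291521,  0.00059163,
        0.00015528]), 'joint_efforts': array([-7.05108068e-04, -8.83590460e+01, -3.84559715e+01, -2.26191605e-04,
        5.29774348e-03, -1.43266527e-05]), 'ee_pos': array([ 0.20232455, -0.59100032,  0.23075721]), 'eef_rot': array([-3.14050823e+00, -1.14506228e-04,  3.29819318e-01]), 'contact_force': array([ 0.62102395, -0.17238386, -0.81016935]), 'wrist_torque': array([-0.02162914,  0.03302739, -0.01539386]), 'grip_force': 0.0, 'finger_gap': 0.08544859731154866}
```

View pics/top0.png

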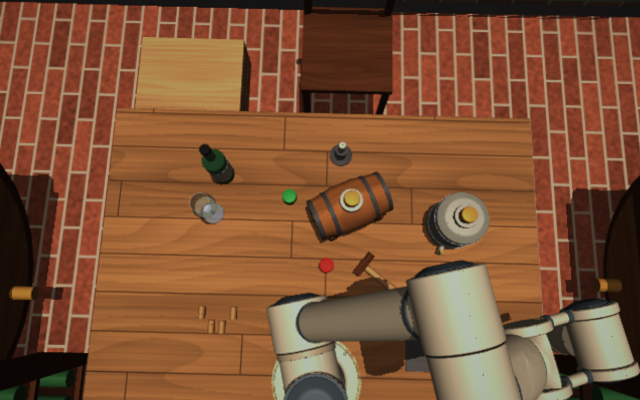

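View pics/scene0.png

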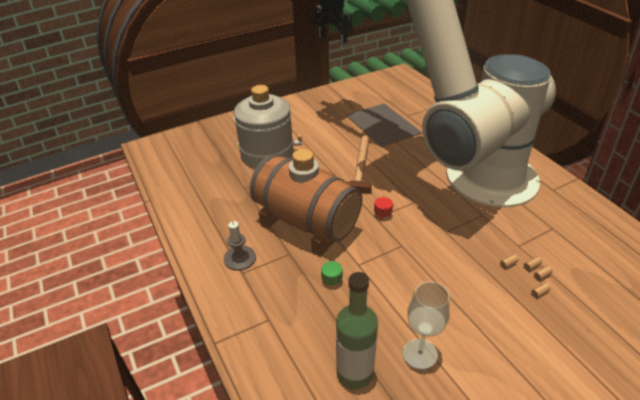

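The top view shows the cask with its brass cap at about (352,198), the drum's look-alike cap at (468,214), the candlestick at (341,153) and the mallet at (370,268). In the scene view the cask cap is at (303,160).

```bash
python3 - <<'E'
from h import *
for n,(cu,cv_) in {"top":(352,198),"scene":(303,160)}.items():
    im=dict(np.load(f"{n}0.npz"));P=pts(im)
    hsv=cv2.cvtColor(im["pixels"],cv2.COLOR_BGR2HSV)
    m=cv2.inRange(hsv,(15,120,90),(35,255,255))
    w=np.zeros_like(m);w[cv_-16:cv_+16,cu-18:cu+18]=1
    q=P[(m>0)&(w>0)];q=q[q[:,2]>.218]
    print(n,len(q),q.mean(0),(q.min(0)+q.max(0))/2,np.ptp(q,0),np.median(q[:,2]))
    if n=="top":
        for nm,(a,b) in dict(drum=(468,214),candle=(341,146)).items():print(nm,P[b,a])
        # cask axis from dark hoops/wood above 0.12
        d=P[150:250,290:400].reshape(-1,3);d=d[(d[:,2]>.1)&(d[:,2]<.185)];c=d[:,:2]-d[:,:2].mean(0)
        e=np.linalg.eigh(c.T@c)[1][:,1];print("cask",d.mean(0),np.degrees(np.arctan2(e[1],e[0])))
E
```

```text
top 186 [ 0.56061306 -0.09251739  0.24675838] [ 0.4365924  -0.05840245  0.89373085] [0.30322276 0.11645701 1.35119296] 0.22512888459455915
drum [ 0.52247797 -0.43894877  0.23207212]
candle [ 0.76170999 -0.06431471  0.11442707]
cask [ 0.5565668  -0.09335366  0.15293593] 114.74978102890972
scene 236 [ 0.57666196 -0.07335999  0.23582007] [0.76068816 0.33599851 0.56319654] [0.43547156 0.90103131 0.69000962] 0.2247024051067622
```

```bash
python3 - <<'E'
from h import *
for n,(cu,cv_) in {"top":(352,198),"scene":(303,160)}.items():
    im=dict(np.load(f"{n}0.npz"));P=pts(im)
    P=P[cv_-20:cv_+20,cu-22:cu+22].reshape(-1,3)
    q=P[(P[:,2]>.22)&(P[:,2]<.231)]
    print(n,len(q),np.median(q,0),(np.percentile(q,3,0)+np.percentile(q,97,0))/2,np.percentile(q,97,0)-np.percentile(q,3,0))
E
```

```text
top 188 [ 0.56584683 -0.09473283  0.22511638] [ 0.56591787 -0.09358527  0.22496597] [0.04146783 0.03951222 0.00880924]
scene 213 [ 0.5698337  -0.08904774  0.22487624] [ 0.56887624 -0.0900873   0.22424259] [0.04171043 0.04007597 0.00708269]
```

Call:
jog_arm(moves=[0, 0, 0.15, 0, 0, 0, 1, 0, 0, 0.3, 0, 0, 0, 1, 0.1, 0.14, 0.3, 0, 0, 0, 1, 0.2, 0.28, 0.3, 0, 0, 0, 1, 0.3, 0.42, 0.3, 0, 0, 0, 1, 0.4, 0.56, 0.3, 0, 0, 0, 1, 0.5, 0.7, 0.3, 0, 0, 0, 1, 0.6, 0.84, 0.3, 0, 0, 0, 1])

```text
time_s: 1.1
ee_pos: [0.4211, -0.2843, 0.3512]
eef_rot: [-3.141, 0.0, 0.33]
contact_force: [0.4, 0.3, -0.5]
finger_gap: 0.0858
grip_force: 0.0
```

Call:
jog_arm(moves=[0.16, 0.2, 0, 0, 0, 0, 1, 0.31, 0.41, 0, 0, 0, 0, 1, 0.31, 0.41, 0, 0, 0, 0, 1, 0.31, 0.41, 0, 0, 0, 0, 1, 0.31, 0.41, 0, 0, 0, 0, 1])

```text
time_s: 1.72
ee_pos: [0.5446, -0.1214, 0.3509]
eef_rot: [-3.141, 0.001, 0.332]
contact_force: [-0.5, 0.2, 0.5]
finger_gap: 0.0856
grip_force: 0.0
```

```bash
python3 - <<'E'
from h import *
s=sensors.get_state();print(s["joint_pos"].round(3),s["ee_pos"],s["eef_rot"])
im=get_image("wrist");P=pts(im)
cv2.imwrite("pics/w1.png",im["pixels"])
m=((P[...,2]>.22)&(P[...,2]<.231)&(np.hypot(P[...,0]-.567,P[...,1]+.092)<.05)).astype(np.uint8)
q=P[m>0];v,u=np.nonzero(m)
if len(q):
    print(len(q),np.median(q,0),(np.percentile(q,1,0)+np.percentile(q,99,0))/2,np.percentile(q,99,0)-np.percentile(q,1,0),u.mean(),v.mean())
    h=cv2.convexHull(q[:,:2].astype(np.float32));print(cv2.minEnclosingCircle(h))
b=P[(abs(P[...,2]-.193)<.004)&(np.hypot(P[...,0]-.567,P[...,1]+.092)<.06)]
if len(b): print(len(b),cv2.minEnclosingCircle(b[:,:2].astype(np.float32)))
E
```

```text
[-0.326  0.303  1.326 -0.     1.513  0.913] [ 0.54456762 -0.12144269  0.35085951] [-3.14122694e+00  7.45445123e-04  3.31633911e-01]
2566 [ 0.56593582 -0.09457494  0.22383515] [ 0.56525079 -0.09450386  0.22328679] [0.04469926 0.04515162 0.00447239] 295.3144972720187 150.91114575214343
((0.5648015737533569, -0.09452763944864273), 0.02467496506869793)
1947 ((0.5647254586219788, -0.09442494064569473), 0.03633897751569748)
```

View pics/w1.png

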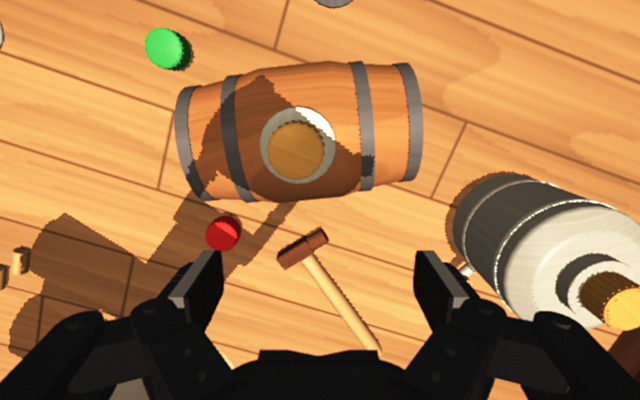

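The wrist view shows the cask's brass cap centred at about (295,150), inside its boss. Cap and boss circle fits agree on (0.565, -0.0945), so I'm moving over it and descending.

Call:
jog_arm(moves=[0.05, 0.067, 0, 0, 0, 0, 1, 0.05, 0.067, -0.12, 0, 0, 0, 1, 0.05, 0.067, -0.22, 0, 0, 0, 1, 0.05, 0.067, -0.22, 0, 0, 0, 1, 0.05, 0.067, -0.22, 0, 0, 0, 1])

```text
time_s: 2.4
ee_pos: [0.5647, -0.0965, 0.265]
eef_rot: [3.141, -0.001, 0.329]
contact_force: [0.4, -0.6, 0.3]
finger_gap: 0.0852
grip_force: 0.0
```

Call:
jog_arm(moves=[0, 0.005, -0.06, 0, 0, 0, 1, 0, 0.005, -0.11, 0, 0, 0, 1, 0, 0.005, -0.14, 0, 0, 0, 1, 0, 0.005, -0.165, 0, 0, 0, 1, 0, 0.005, -0.165, 0, 0, 0, 1, 0, 0.005, -0.165, 0, 0, 0, 1])

```text
time_s: 3.15
ee_pos: [0.5648, -0.0935, 0.1979]
eef_rot: [3.141, -0.001, 0.33]
contact_force: [-0.4, -0.7, -0.3]
finger_gap: 0.0854
grip_force: 0.0
```

Now a gentle grip.

Call:
jog_arm(moves=[0, 0, 0, 0, 0, 0, -1, 0, 0, 0, 0, 0, 0, -1, 0, 0, 0, 0, 0, 0, -1, 0, 0, 0, 0, 0, 0, -1, 0, 0, 0, 0, 0, 0, -1, 0, 0, 0, 0, 0, 0, -1, 0, 0, 0, 0, 0, 0, -1, 0, 0, 0, 0, 0, 0, -1], force=40)

```text
time_s: 4.15
ee_pos: [0.5646, -0.0934, 0.1979]
eef_rot: [3.141, -0.001, 0.33]
contact_force: [-2.8, 0.9, 5.6]
finger_gap: 0.0472
grip_force: 40.3
```

```bash
python3 -c "
from h import *
s=sensors.get_state();print(s['contact_force'],s['wrist_torque'],s['finger_gap'],s['grip_force'],s['ee_pos'])"
```

```text
[-2.80508235  0.85840464  5.55123928] [ 0.06609507  0.33130824 -0.01382965] 0.04719387901646688 40.34013499505818 [ 0.56456113 -0.09341044  0.19787365]
```

Call:
jog_arm(moves=[0, 0, 0.002, 0, 0, 0.1, -1, 0, 0, 0.002, 0, 0, 0.2, -1, 0, 0, 0.002, 0, 0, 0.3, -1, 0, 0, 0.002, 0, 0, 0.3, -1])

```text
time_s: 4.65
ee_pos: [0.5643, -0.0933, 0.198]
eef_rot: [-3.141, 0.0, 0.487]
contact_force: [0.5, -0.1, -2.2]
finger_gap: 0.0467
grip_force: 41.4
```

```bash
cat > st.py <<'E'
from h import *
s=sensors.get_state();print(s['contact_force'].round(2),s['wrist_torque'].round(3),s['finger_gap'],s['grip_force'],s['ee_pos'],s["eef_rot"],s["time_s"])
E
python3 st.py
```

```text
[ 0.5  -0.13 -2.23] [-0.023  0.043  0.022] 0.04674488045873501 41.358341162558645 [ 0.56425392 -0.09329874  0.1979894 ] [-3.14134661e+00  2.14732130e-04  4.86651899e-01] 4.65
```

Call:
jog_arm(moves=[0, 0, 0, 0, 0, 0.1, -1, 0, 0, 0, 0, 0, 0.2, -1, 0, 0, 0, 0, 0, 0.2, -1])

```text
time_s: 5.03
ee_pos: [0.5644, -0.0935, 0.198]
eef_rot: [3.141, 0.0, 0.59]
contact_force: [0.5, -1.1, -2.2]
finger_gap: 0.0469
grip_force: 41.5
```

```bash
python3 st.py
```

```text
[ 0.55 -1.12 -2.15] [-0.265 -0.111 -0.039] 0.046919981529481326 41.45262817153707 [ 0.56442016 -0.09348755  0.19803449] [3.14143132e+00 7.11938601e-05 5.90211826e-01] 5.025
```

Call:
jog_arm(moves=[0, 0, 0, 0, 0, 0.1, -1, 0, 0, 0, 0, 0, 0.2, -1, 0, 0, 0, 0, 0, 0.2, -1])

```text
time_s: 5.4
ee_pos: [0.565, -0.0941, 0.1982]
eef_rot: [3.14, -0.0, 0.694]
contact_force: [3.3, -6.9, -5.5]
finger_gap: 0.0469
grip_force: 41.9
```

```bash
python3 st.py
```

```text
[ 3.33 -6.85 -5.54] [-1.15  -0.688 -0.634] 0.04689231990534384 41.878607041435316 [ 0.56504322 -0.09414295  0.19819676] [ 3.13984499e+00 -3.01632197e-04  6.94209204e-01] 5.4
```

Firm resistance (about 0.6 N m) at roughly 18–20° to the left, so that is the wrong way. Turning right.

Call:
jog_arm(moves=[0, 0, 0, 0, 0, -0.25, -1, 0, 0, 0, 0, 0, -0.5, -1, 0, 0, 0, 0, 0, -0.75, -1, 0, 0, 0, 0, 0, -1, -1, 0, 0, 0, 0, 0, -1, -1])

```text
time_s: 6.02
ee_pos: [0.5643, -0.0933, 0.198]
eef_rot: [-3.141, 0.0, 0.172]
contact_force: [0.0, 0.4, -3.0]
finger_gap: 0.0468
grip_force: 42.1
```

```bash
python3 st.py
```

```text
[ 0.02  0.37 -3.  ] [-0.016 -0.014  0.032] 0.04681042152241512 42.11595867527649 [ 0.56428038 -0.09329624  0.19801606] [-3.14141202e+00  2.21373052e-04  1.71645159e-01] 6.025
```

Call:
jog_arm(moves=[0, 0, 0, 0, 0, -0.2, -1, 0, 0, 0, 0, 0, -0.4, -1, 0, 0, 0, 0, 0, -0.6, -1, 0, 0, 0, 0, 0, -0.7, -1, 0, 0, 0, 0, 0, -0.7, -1])

```text
time_s: 6.65
ee_pos: [0.5643, -0.0933, 0.198]
eef_rot: [-3.142, 0.0, -0.192]
contact_force: [-0.3, -0.5, -2.5]
finger_gap: 0.0468
grip_force: 42.1
```

```bash
python3 st.py
```

```text
[-0.3  -0.46 -2.54] [-0.039 -0.047 -0.021] 0.04677440886955626 42.116368669085205 [ 0.56433132 -0.09333686  0.19803725] [-3.14153594e+00  1.33463499e-04 -1.91622116e-01] 6.65
```

Call:
jog_arm(moves=[0, 0, 0, 0, 0, -0.2, -1, 0, 0, 0, 0, 0, -0.4, -1, 0, 0, 0, 0, 0, -0.6, -1, 0, 0, 0, 0, 0, -0.7, -1, 0, 0, 0, 0, 0, -0.7, -1])

```text
time_s: 7.28
ee_pos: [0.5643, -0.0933, 0.1981]
eef_rot: [-3.142, 0.0, -0.558]
contact_force: [0.2, 0.4, -2.2]
finger_gap: 0.0464
grip_force: 42.1
```

```bash
python3 st.py
```

```text
[ 0.15  0.36 -2.24] [0.044 0.003 0.017] 0.04639129164999986 42.11629735305905 [ 0.56434811 -0.09333738  0.19805326] [-3.14159150e+00  1.02560815e-04 -5.57754200e-01] 7.275
```

Call:
jog_arm(moves=[0, 0, 0, 0, 0, -0.1, -1, 0, 0, 0, 0, 0, -0.15, -1, 0, 0, 0, 0, 0, -0.15, -1])

```text
time_s: 7.65
ee_pos: [0.5643, -0.0934, 0.1981]
eef_rot: [-3.142, 0.0, -0.637]
contact_force: [0.1, 0.0, -1.7]
finger_gap: 0.047
grip_force: 42.1
```

```bash
python3 st.py
```

```text
[ 0.14  0.04 -1.7 ] [ 0.014 -0.031  0.023] 0.04702618027756221 42.11678769788705 [ 0.56434976 -0.0933517   0.19805124] [-3.14158117e+00  7.17105375e-05 -6.37275463e-01] 7.65
```

Now about -55° from the start, and still free. Stepping on in small turns to the stop.

Call:
jog_arm(moves=[0, 0, 0, 0, 0, -0.1, -1, 0, 0, 0, 0, 0, -0.15, -1, 0, 0, 0, 0, 0, -0.15, -1])

```text
time_s: 8.02
ee_pos: [0.5649, -0.0932, 0.1982]
eef_rot: [-3.141, -0.001, -0.716]
contact_force: [5.3, 2.7, -4.8]
finger_gap: 0.0466
grip_force: 42.1
```

```bash
python3 st.py
```

```text
[ 5.26  2.68 -4.77] [ 0.497 -0.866  0.193] 0.046618844003219466 42.061096373945475 [ 0.56493937 -0.09322224  0.19816583] [-3.14072100e+00 -7.55078076e-04 -7.16376043e-01] 8.025
```

Call:
jog_arm(moves=[0, 0, 0, 0, 0, -0.05, -1, 0, 0, 0, 0, 0, -0.1, -1, 0, 0, 0, 0, 0, -0.1, -1])

```text
time_s: 8.4
ee_pos: [0.565, -0.0932, 0.1982]
eef_rot: [-3.141, -0.001, -0.768]
contact_force: [5.2, 1.8, -5.8]
finger_gap: 0.0468
grip_force: 42.0
```

```bash
python3 st.py
```

```text
[ 5.24  1.82 -5.78] [ 0.566 -0.95   0.93 ] 0.046796712090272766 41.95645138970576 [ 0.56497884 -0.09317503  0.19815236] [-3.14072326e+00 -7.87249982e-04 -7.68015758e-01] 8.4
```

Firm stop at about -62°. I'll ease back 2° and lift gently.

Call:
jog_arm(moves=[0, 0, 0, 0, 0, 0.07, -1, 0, 0, 0, 0, 0, 0.07, -1, 0, 0, 0.005, 0, 0, 0.07, -1, 0, 0, 0.01, 0, 0, 0.07, -1, 0, 0, 0.0125, 0, 0, 0.07, -1, 0, 0, 0.0125, 0, 0, 0.07, -1])

```text
time_s: 9.15
ee_pos: [0.5648, -0.0932, 0.2029]
eef_rot: [-3.141, -0.0, -0.732]
contact_force: [4.3, 3.1, -7.0]
finger_gap: 0.0469
grip_force: 44.6
```

```bash
python3 st.py
```

```text
[ 4.32  3.14 -7.01] [ 0.442 -0.992  0.223] 0.04690782924447904 44.61979059968144 [ 0.5648097  -0.09317513  0.20293746] [-3.14093554e+00 -3.11778301e-04 -7.31556228e-01] 9.15
```

Up 5 mm with little force, so it's free. Lifting straight up.

Call:
jog_arm(moves=[0, 0, 0.015, 0, 0, 0, -1, 0, 0, 0.03, 0, 0, 0, -1, 0, 0, 0.06, 0, 0, 0, -1, 0, 0, 0.11, 0, 0, 0, -1, 0, 0, 0.16, 0, 0, 0, -1, 0, 0, 0.21, 0, 0, 0, -1, 0, 0, 0.21, 0, 0, 0, -1, 0, 0, 0.21, 0, 0, 0, -1])

```text
time_s: 10.15
ee_pos: [0.564, -0.0933, 0.2866]
eef_rot: [3.141, 0.001, -0.733]
contact_force: [-0.3, -0.3, -3.2]
finger_gap: 0.0467
grip_force: 45.0
```

```bash
python3 st.py; python3 - <<'E'
from h import *
im=get_image("scene");cv2.imwrite("pics/s2.png",cv2.resize(im["pixels"][40:240,200:440],(720,600)))
E
```

```text
[-0.34 -0.25 -3.16] [ 0.035 -0.032 -0.04 ] 0.04668947389409542 45.013949662679806 [ 0.56400945 -0.09329673  0.28660385] [ 3.14124374e+00  5.54749614e-04 -7.32973710e-01] 10.15
```

View pics/s2.png

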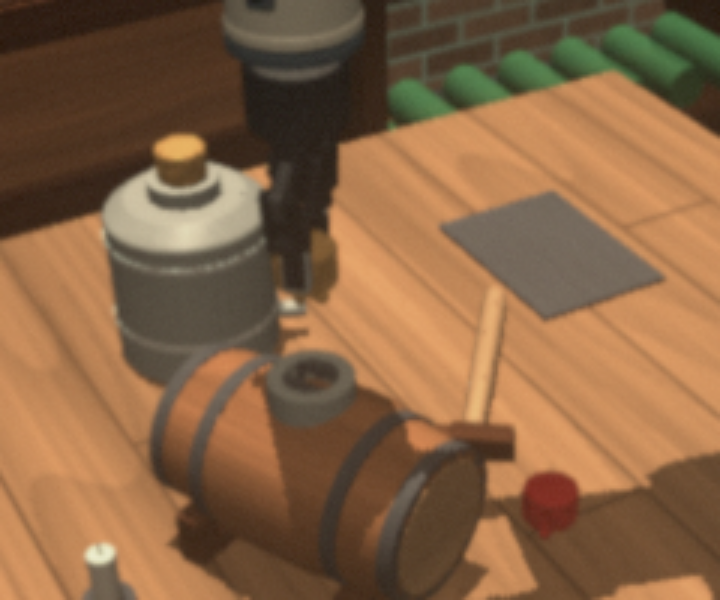

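The crop shows the open bung hole at (312,372), with the brass cap held between the fingers above it at about (320,265). TCP rose 88 mm. I'll hold still briefly and hand in.

Call:
jog_arm(moves=[0, 0, 0, 0, 0, 0, -1, 0, 0, 0, 0, 0, 0, -1, 0, 0, 0, 0, 0, 0, -1, 0, 0, 0, 0, 0, 0, -1])

```text
time_s: 10.7
ee_pos: [0.5644, -0.0934, 0.287]
eef_rot: [3.142, 0.0, -0.733]
contact_force: [0.2, -0.6, -2.0]
finger_gap: 0.0468
grip_force: 45.0
```

```bash
python3 st.py; python3 -c "
from station import sign_off
print(sign_off())"
```

```text
[ 0.16 -0.65 -2.01] [ 0.038  0.024 -0.005] 0.046829796744002686 45.01177804777399 [ 0.5643646  -0.09338907  0.28702107] [ 3.14152089e+00  3.73337533e-05 -7.33085582e-01] 10.7
the job is handed in; nothing more can be done
None
```

The cap loosens to the right (clockwise from above): I turned it about 62° to its stop, lifted it straight off, and handed in with it gripped, level and still, about 9 cm above the bung hole; `sign_off` returned no verdict.

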